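# Level the sprung plate with its foot and hold the spirit level pressed down

## Task

Lay the spirit level lengthways along the middle of the sprung aluminium plate of the levelling stand, and turn the stand's levelling foot (the black wing knob at its end) until the bubble stands between the two lines while you press the level, and the plate under it, fully down onto the plate's stops. Finish while still pressing: at the end the gripper keeps pushing down on the level, the plate is fully down and the bubble is centred. Leave the other parts and tools on the bench where they are.

Things in the scene. Friction and masses are not known exactly. Their poses are not given: they have to be found in the camera images.
- level_mid (a point): centre of the spirit level (half-way along, across and up): a loose aluminium bar 200 mm long (y axis), 28 mm wide (x), 45 mm tall (z), about 0.35 kg. In the middle of its top lies a yellow-green vial 84 mm long with two black lines across it 24 mm apart; each end of the top is a plain flat 58 mm long, good to press on. It may be gripped across its width and pressed anywhere on top
- level: the same spirit level; origin at the centre of its underside, same axes
- bubble (a joint): place of the pale, 18 mm long bubble along the level's y axis, m: 0 is midway between the lines, positive towards the level's +y end, at most 0.024 either way; within 0.003 of 0 it is between the lines. It runs to the higher end, 0.8 mm per milliradian of slope, and settles in about 1.5 s
- plate_mid (a point): centre of the top face of the sprung plate: aluminium, 90 mm wide (x), 230 mm long (y), 16 mm thick, its top about 60 mm above the bench. Its y axis points along the plate to the levelling foot's end, z up. It tips about a pivot pin along x that lies 80 mm from this point, on the side away from the foot, 28 mm below the plate's top
- plate (a joint): press of the plate on its springs, rad: 0 up (also with the level lying on it), 0.012 fully down on its stops, only while pressed. Going down tips the foot's end down 0.012 rad: the bubble moves 9.6 mm away from the foot. Pressed on the level 65 mm from the plate's centre on the foot's side, it yields from 3 N, is fully down (1 to 2 mm) at 7 N; at the centre 12 N, nearer the pivot more
- foot_grip (a point): grip point of the levelling foot's knob: a black upright wing 46 mm long (its y axis), 14 mm thick (x), 38 mm tall (top 14 mm above this point, bottom 24 mm below), about 72 mm above the bench on the foot's upright axis, 195 mm from the plate's centre along the plate's y. Below the wing are a 32 mm steel disc and, 30 mm below this point, the frame's 42 mm wide arm
- foot (a joint): turn of the levelling foot, rad, growing clockwise seen from above; -0.4 to 4.2; stiff (0.06 N m), stays where left. 1 rad clockwise raises its end: tips frame and plate by 0.0093 rad (bubble 7.4 mm towards the foot), lifts the knob 2.6 mm. The level reading differs each time, as the stand leans on the bench; at the start the foot is too low and needs 1 to 2.8 rad clockwise
- block_a: machined aluminium block lying in the tray, 60 x 120 x 25 mm; leave alone; origin at the middle of its underside
- block_b: second such block in the tray; leave alone; origin at the middle of its underside
- block_c: machined aluminium block on the bench beyond the stand, 60 x 100 x 25 mm; leave alone; origin at the middle of its underside
- gauge: steel ring gauge lying flat, 60 mm across, 22 mm tall; leave alone; origin at the middle of its underside
- oiler: white oil bottle, 44 mm across, 110 mm tall; leave alone; origin at the middle of its underside
- parallel: steel parallel bar on edge, 16 x 120 x 30 mm; leave alone; origin at the middle of its underside
- scraper: deburring tool with a black handle, 170 mm long, lying down; leave alone
Mind the look-alikes: they are no part of the job. What is shaped like the level but orange or red is not meant.

How it is judged:
On the way:
1. the spirit level lies along the middle of the plate (x of level_mid in the frame of plate_mid between -0.022 and 0.022 m and y of level_mid in the frame of plate_mid between -0.03 and 0.03 m and z of level_mid in the frame of plate_mid between 0.0185 and 0.0265 m and angle between the y axis of level_mid and the y axis of plate_mid, either way round below 0.15 rad), for 0.2 s.
At the end, for the whole second after the job is handed in: Through the last second the level lies flat along the plate (centre within 22 mm across, 30 mm along; 0.15 rad), the gripper pushes on it with over 2.5 N, the plate is down on its stops (over 0.0095 of 0.012 rad) and level within 0.007 rad, and the bubble rests within 3 mm of the middle (all of step 1 and value of joint plate above 0.0095 rad and value of joint bubble between -0.003 and 0.003 m and angle between plate_mid's own z axis and vertical below 0.007 rad and (contact force between level and the fingers above 2.5 N or contact force between level and the arm above 2.5 N) and linear speed of level below 0.02 m/s); the arm keeps its last pose, push and grip.
It fails at once if a bystander was moved by more than 25 mm (distance of any of block_a, block_b, block_c, gauge, oiler, scraper, parallel from where it was at the start of the episode above 0.025 m).
It also fails if it takes over 72 s, if anything falls off the work surface, if the arm or the gripper's body presses on something with over 40 N, if the wrist force passes 120 N, or if a joint passes its speed limit or range.

## Robot

A 6-joint arm with a two-finger parallel gripper is mounted at the origin on the work surface. World frame = base frame: x ahead of the robot, y to its left, z up, the work surface at z = 0. Lengths are in m, angles in rad, forces in N, time in s.
With the tool pointing down it reaches from about 0.15 to 0.775 m from the base axis. Payload 6.1 kg.
Tool frame: the origin (TCP) lies between the finger pads; the fingertips stand ahead of it and the grasp point (between the pads) lies 3 mm ahead of it (env.tips_ahead is the x of the fingertips in the tool frame, in m); x points along the fingers, y is the direction in which the jaws open and shut, and the axes are right-handed (so a half turn about x gives the same grasp; the last joint's range is limited). The gripper opens to 85 mm and grips with 20 to 120 N. Pads are 22 mm wide; open, the fingers measure 114 mm over their backs; the gripper's body (76 mm by 85 mm) begins 54 mm behind the grasp point. The pads swing forward as they close: fully open they stand 13 mm farther back than shut.
Start: joints at [1.255, 0.126, -0.04, 1.405, 0, 1.571], TCP at [0.163, 0.499, 0.253] pointing down, gripper open.
Joint ranges: [-2.72, 2.72], [-0.95, 1.95], [-1.27, 1.35], [-1.78, 2.02], [-1.46, 1.47], [-3.14, 3.14]. Speed limits (rad/s): [2.39, 2.39, 3.01, 3.14, 3.14, 3.14].

## Interface

Orientations are given as a unit quaternion [x, y, z, w].
In Python, from rig import env, eyes, workorder gives the robot as it stands.
- The arm moves only by the tool jog_arm, never from a script. Its argument "series" is one flat list of numbers, 5 for each row, row after row: the shift along the tool's x, y, z in units of 1000 mm (1.0 is 1000 mm), then the turn about the tool's x in units of pi rad (1.0 is pi rad), then the closure, from -1 (fully open) to 1 (shut). A call has exactly 8 rows; each row is the pose to reach, as a shift and turn from the pose commanded when the call began, along the tool's axes at that moment, turning the shorter way round; what a row does not reach only later rows make up. A row lasts 1/12 s, in which the tool goes at most 41.7 mm and 7.16 degrees, less where a joint would pass 70% of its speed; a pose out of reach is approached as far as the arm can. A call with a number of a shift or a turn outside -1 to 1 is refused whole. A call with a gripper value outside its range is refused whole. The fingers move at their own pace and stop on an object; the grip force is fixed at half the most. Time passes only in rows, so rows that repeat a pose let the fingers close, or fill a call up. It gives the time, the measured TCP pose, the force and the opening at its end, in the units of the state.
- env.get_state(): the state, without advancing time (a new reading comes with each control period).
- eyes.capture(name): name is "scene" or "top" or "wrist"; returns the picture (400x640x3 uint8, red, green, blue); there is no depth.
- eyes.calibration(name): a dict with "vertical_fov" (degrees; the focal length in pixels is half the picture's height over the tangent of half this angle, whatever the lens; pixels are square), "cx", "cy" (the principal point, pixels), "origin" and "attitude" of the camera in the world. Camera axes: x right, y up, looking along -z (the intrinsics and any distortion apply to the point x, -y, -z); pixel columns grow to the right and rows downward; lengths in m; the calibration is good to about 2 mm. A picture is of the moment at which its call begins: read the wrist's pose just before it. calibration takes no time and is no camera call; for the wrist camera it gives the pose at the moment of the call.
- workorder.sign_off(): hands the job in, once; it reports no verdict.
Trained networks look in the newest picture that a camera, given by its name, has taken for a name from the list of things; names that differ only in an ending like _2 or _b are one class to them, and where a whole thing is asked for, a point or a joint stands for the part that bears it (a point fixed in the world has none). Each returns a list of dicts, best first, with "conf" (0 to 1); they miss things now and then, are a little off and sometimes report something else, mostly with a low value. They report only what shows in the picture. A call takes as long as a camera call. They do not tell look-alikes from the thing itself.
- eyes.regions_of(thing, camera): "mask" (400x640 bool, what is visible of it) and "centre" ([column, row] in pixels, amid what is visible of it).
- eyes.pinpoint(thing, camera): "centre" ([column, row] in pixels: a listed point, or the origin of a listed thing).
The state is a dict: "time": time; "joints": joint angles; "joint_vel": joint speeds; "joint_efforts": joint torques, N m; "ee_pos": TCP position; "tcp_rot": TCP orientation; "wrist_force": force on the tool from outside, world axes, zero at the start; "ft_torque": the same for the moment, N m; "grip_width": finger opening in m.
Only numpy, scipy, OpenCV 4.12 (cv2) and the standard library are available. Lean on these libraries where they do the work, as an engineer would, in place of code of your own. Each camera call takes 0.05 s, during which the arm holds its last target. There are 200 camera calls.

## Working session

There is one attempt and no reset: what is moved stays moved. The work goes in short steps, Python scripts to look and compute and a tool call to move; the robot and the scene stay as the last step left them, time stands still between calls to the robot, and variables do not carry over. Pictures are saved under pics/ and viewed, about 8 in all and at most 12, crops included, and the job is handed in when it is done.

Besides the shell and the picture viewer there is one more tool, called after "Request:" in YAML: its name, and indented under it one key for each argument. jog_arm: Moves the arm, as the interface text tells. Shifts and turns lie within -1 to 1; 1 stands for 1000 mm of shift or pi rad of turn. Its arguments: {"type":"object","properties":{"series":{"type":"array","items":{"type":"number","minimum":-1,"maximum":1}}},"required":["series"]}

```bash
ls; mkdir -p pics
cat > h.py <<'E'
import numpy as np, cv2
from scipy.spatial.transform import Rotation as R
from rig import env, eyes, workorder
def save(im,n): cv2.imwrite(f'pics/{n}.png',cv2.cvtColor(im,cv2.COLOR_RGB2BGR))
def att(c):
    a=np.array(c['attitude'],float)
    return a if a.shape==(3,3) else R.from_quat(a).as_matrix()
def ray(c,px,dist=None):
    f=200/np.tan(np.radians(c['vertical_fov'])/2)
    K=np.array([[f,0,c['cx']],[0,f,c['cy']],[0,0,1.]])
    d=c.get('distortion')
    u=cv2.undistortPoints(np.array([[px]],float),K,None if d is None else np.array(d,float)).ravel()
    return np.array(c['origin']),att(c)@np.array([u[0],-u[1],-1])
def atz(c,px,z):
    o,v=ray(c,px); return o+v*(z-o[2])/v[2]
E
python3 - <<'E'
from h import *
for n in('scene','top','wrist'):
    print(n,eyes.calibration(n))
t=eyes.capture('top');s=eyes.capture('scene')
save(t,'top0');save(s,'scene0')
for n,z in(('level_mid',.0225),('plate_mid',.06),('foot_grip',.072)):
    for cam in('top','scene'):
        for d in eyes.pinpoint(n,cam)[:3]:
            print(n,cam,d['conf'],np.round(d['centre'],1),np.round(atz(eyes.calibration(cam),d['centre'],z),4))
st=env.get_state();print(st,env.tips_ahead)
E
```

```text
pics
scene {'vertical_fov': 47.93071137849873, 'cx': 319.2620654648561, 'cy': 204.42101575086113, 'origin': array([ 1.08568809, -0.99400321,  1.08785269]), 'attitude': array([0.38736524, 0.11200994, 0.27695815, 0.87217895])}
top {'vertical_fov': 42.20228821977099, 'cx': 315.4173521777678, 'cy': 200.63799761128826, 'origin': array([ 0.29959371, -0.11774861,  1.57441619]), 'attitude': array([-0.03901759,  0.03649354,  0.71067318, -0.7014909 ])}
wrist {'vertical_fov': 69.53043673714168, 'cx': 313.466015317487, 'cy': 200.12115327002482, 'origin': array([0.08345804, 0.52320274, 0.37283909]), 'attitude': array([-0.13257376, -0.09562445,  0.57909495,  0.7987047 ])}
level_mid top 0.98 [145.3 285.5] [0.2198 0.3941 0.0225]
level_mid top 0.93 [259.  210.3] [0.4391 0.0567 0.0225]
level_mid top 0.89 [377.3 300.8] [ 0.1666 -0.2919  0.0225]
level_mid scene 0.98 [332.7 191.4] [0.4381 0.0609 0.0225]
level_mid scene 0.75 [210. 212.] [ 0.1576 -0.2764  0.0225]
level_mid scene 0.59 [335.2 131.9] [0.2323 0.3912 0.0225]
plate_mid top 0.66 [288.9 148.5] [ 0.6189 -0.0366  0.06  ]
plate_mid scene 0.57 [358.9 
[... 204 characters left out ...]
2 ]
{'time': 0.4, 'joints': array([ 1.25500862e+00,  1.25891658e-01, -3.97358150e-02,  1.40539239e+00,
        2.55672244e-05,  1.57082962e+00]), 'joint_vel': array([ 1.52404606e-03, -5.58029531e-04,  1.47589463e-03, -2.00227429e-04,
        5.43211993e-04,  7.21181691e-05]), 'joint_efforts': array([ 3.73114335e-04, -4.35191453e+01,  3.52691388e+01,  4.24335856e-03,
       -8.92888536e-07,  7.95742096e-06]), 'ee_pos': array([0.16302174, 0.49898565, 0.25318416]), 'tcp_rot': array([ 0.11111948,  0.69833032, -0.11127274,  0.69828762]), 'wrist_force': array([0.34933834, 0.39193656, 0.47520732]), 'ft_torque': array([-0.01756577,  0.05703799, -0.01656152]), 'grip_width': 0.08540603014975215} 0.022
```

View pics/top0.png

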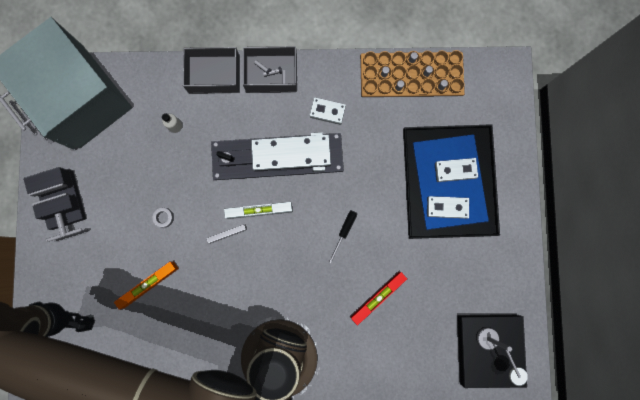

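View pics/scene0.png

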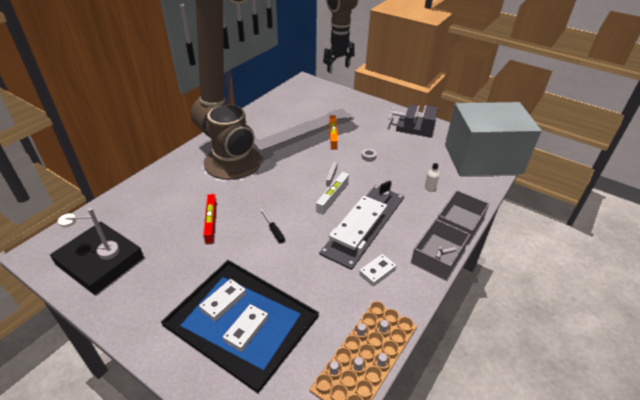

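The top view shows the silver level at about (259,210), with the look-alikes orange at (145,285) and red at (378,300). The plate is at about (290,152) with the wing knob at (225,157) on its left. The scene view agrees: level (333,191), plate (360,222), knob (385,186).

```bash
cat >> h.py <<'E'
def axis(mask,c,z):
    ys,xs=np.nonzero(mask); P=np.array([atz(c,p,z)[:2] for p in zip(xs[::3],ys[::3])],np.float32)
    (cx,cy),(w,h),a=cv2.minAreaRect(P); m=P.mean(0)
    v=np.linalg.svd(P-m)[2][0] if len(P)<3000 else np.linalg.eigh(np.cov((P-m).T))[1][:,-1]
    return np.round([cx,cy,w,h],4),np.round(np.degrees(np.arctan2(v[1],v[0]))%180,1)
def yaw(q): y=R.from_quat(q).as_matrix()[:,1]; return np.arctan2(y[1],y[0])
def plan(pos,yw=None):
    """needed shift (tool axes, m) and turn (units of pi) from the measured pose; yaw = direction of tool y"""
    s=env.get_state(); M=R.from_quat(s['tcp_rot']).as_matrix()
    d=M.T@(np.array(pos)-s['ee_pos']); t=0
    if yw is not None:
        t=-(yw-yaw(s['tcp_rot'])); t=(t+np.pi/2)%np.pi-np.pi/2
    print('shift',np.round(d,4),'turn/pi',round(t/np.pi,4),'yaw deg',np.degrees(yaw(s['tcp_rot'])).round(1),'ee',s['ee_pos'].round(4),'j6',s['joints'][5].round(3))
E
python3 - <<'E'
from h import *
c=eyes.calibration('top');eyes.capture('top')
for n,z in(('level',.045),('plate_mid',.06),('foot_grip',.08)):
    for d in eyes.regions_of(n,'top')[:4]:
        print(n,d['conf'],np.round(d['centre']),d['mask'].sum(),axis(d['mask'],c,z))
s=env.get_state();print(R.from_quat(s['tcp_rot']).as_matrix().round(3))
w=eyes.calibration('wrist'); M=R.from_quat(s['tcp_rot']).as_matrix()
print('cam in tool',M.T@(w['origin']-s['ee_pos']), 'look',M.T@att(w)@[0,0,-1],'right',M.T@att(w)@[1,0,0])
plan([.44,.057,.25],0)
E
```

```text
level 0.71 [143. 283.] 870 (array([0.2226, 0.3842, 0.0353, 0.2069]), np.float32(125.7))
level 0.69 [259. 210.] 714 (array([0.4381, 0.0576, 0.0317, 0.2013]), np.float32(95.0))
level 0.55 [377. 299.] 750 (array([ 0.1782, -0.2935,  0.0341,  0.1939]), np.float32(131.2))
plate_mid 0.82 [292. 151.] 2361 (array([ 0.6084, -0.0428,  0.0919,  0.233 ]), np.float32(93.0))
[[ 0.     0.311  0.951]
 [-0.     0.951 -0.311]
 [-1.    -0.     0.   ]]
cam in tool [-0.12032527 -0.0015642  -0.08315798] look [9.46563915e-01 6.48731175e-04 3.22515633e-01] right [-8.45437535e-04  9.99999532e-01  4.69837046e-04]
shift [ 0.0033 -0.3341  0.4005] turn/pi 0.3995 yaw deg 71.9 ee [0.163  0.499  0.2533] j6 1.571
```

Request:
jog_arm:
  series: [0.003, -0.334, 0.399, 0.372, -1, 0.003, -0.334, 0.399, 0.372, -1, 0.003, -0.334, 0.399, 0.372, -1, 0.003, -0.334, 0.399, 0.372, -1, 0.003, -0.334, 0.399, 0.372, -1, 0.003, -0.334, 0.399, 0.372, -1, 0.003, -0.334, 0.399, 0.372, -1, 0.003, -0.334, 0.399, 0.372, -1]

```text
time: 1.27
ee_pos: [0.34, 0.2144, 0.2517]
tcp_rot: [0.434, 0.558, -0.434, 0.558]
wrist_force: [0.5, 1.2, 1.2]
grip_width: 0.0858
```

```bash
python3 -c "
from h import *
plan([.438,.0576,.23],np.radians(5))"
```

```text
shift [0.0217 0.0562 0.1762] turn/pi 0.0516 yaw deg 14.3 ee [0.34   0.2144 0.2517] j6 1.884
```

Request:
jog_arm:
  series: [0.022, 0.056, 0.176, 0.052, -1, 0.022, 0.056, 0.176, 0.052, -1, 0.022, 0.056, 0.176, 0.052, -1, 0.022, 0.056, 0.176, 0.052, -1, 0.022, 0.056, 0.176, 0.052, -1, 0.022, 0.056, 0.176, 0.052, -1, 0.022, 0.056, 0.176, 0.052, -1, 0.022, 0.056, 0.176, 0.052, -1]

```text
time: 1.93
ee_pos: [0.4379, 0.0603, 0.2295]
tcp_rot: [0.477, 0.522, -0.477, 0.522]
wrist_force: [-0.1, -0.4, 0.0]
grip_width: 0.0855
```

Run:
```python
from h import *
c=eyes.calibration('wrist');im=eyes.capture('wrist');save(im,'w1')
for d in eyes.pinpoint('level_mid','wrist')[:2]: print(d,atz(c,d['centre'],.0225))
for n,z in(('level',.045),('plate_mid',.06),('foot_grip',.08)):
    for d in eyes.regions_of(n,'wrist')[:2]:
        print(n,d['conf'],np.round(d['centre']),d['mask'].sum(),axis(d['mask'],c,z))
plan([.438,.0576,.03],np.radians(5))
```

```text
{'centre': [314.8, 178.0], 'conf': 0.73} [0.43897769 0.05824008 0.0225    ]
level 0.91 [141. 389.] 786 (array([ 0.178 , -0.2542,  0.0815,  0.1545]), np.float32(147.1))
level 0.8 [312. 170.] 4544 (array([0.4375, 0.0572, 0.0278, 0.1979]), np.float32(95.7))
plate_mid 0.82 [458. 235.] 9215 (array([ 0.6043, -0.0368,  0.0968,  0.2243]), np.float64(97.4))
plate_mid 0.57 [251.  80.] 2307 (array([0.3761, 0.1524, 0.0181, 0.1078]), np.float32(109.9))
foot_grip 0.75 [490. 107.] 2029 (array([0.5822, 0.1534, 0.0491, 0.0402]), np.float32(44.4))
shift [ 0.1996 -0.0003  0.0034] turn/pi 0.002 yaw deg 5.4 ee [0.4378 0.061  0.2296] j6 1.616
```

View pics/w1.png

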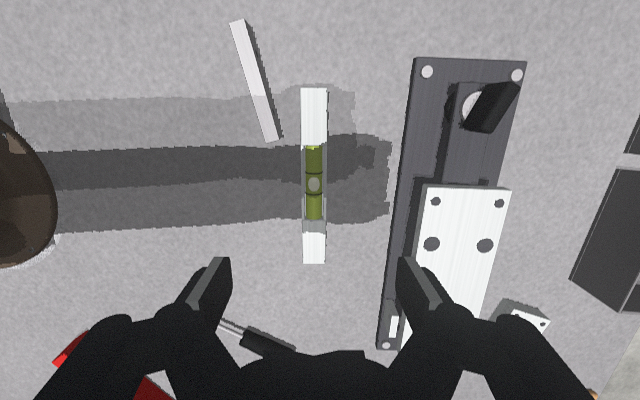

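The wrist view shows the level at (313,178), clear for the jaws. The parallel bar at (255,80) is off to the side, and the wing at (490,107) stands oblique.

Request:
jog_arm:
  series: [0.18, 0, 0.003, 0.002, -1, 0.18, 0, 0.003, 0.002, -1, 0.18, 0, 0.003, 0.002, -1, 0.18, 0, 0.003, 0.002, -1, 0.197, 0, 0.003, 0.002, -1, 0.197, 0, 0.003, 0.002, -1, 0.197, 0, 0.003, 0.002, 1, 0.197, 0, 0.003, 0.002, 1]

```text
time: 2.85
ee_pos: [0.4396, 0.0576, 0.0343]
tcp_rot: [0.479, 0.521, -0.477, 0.522]
wrist_force: [0.1, -0.3, 0.9]
grip_width: 0.0638
```

Request:
jog_arm:
  series: [0, 0, 0, 0, 1, 0, 0, 0, 0, 1, 0, 0, 0, 0, 1, 0, 0, 0, 0, 1, -0.04, 0, 0, 0, 1, -0.08, 0, 0, 0, 1, -0.12, 0, 0, 0, 1, -0.12, 0, 0, 0, 1]

```text
time: 3.52
ee_pos: [0.4421, 0.0575, 0.1604]
tcp_rot: [0.481, 0.518, -0.475, 0.524]
wrist_force: [2.2, -0.0, -4.3]
grip_width: 0.0276
```

Run:
```python
from h import *
im=eyes.capture('wrist');save(im,'w2');eyes.capture('scene')
P={}
for cam in('top','scene'):
    eyes.capture(cam);P[cam]=[eyes.pinpoint('plate_mid',cam)[:1],eyes.pinpoint('foot_grip',cam)[:1]]
for i,(n,z) in enumerate((('plate_mid',.06),('foot_grip',.072))):
    A=[];b=[]
    for cam in P:
        if not P[cam][i]: continue
        px=P[cam][i][0]['centre'];c=eyes.calibration(cam);o,v=ray(c,px);v/=np.linalg.norm(v)
        Q=np.eye(3)-np.outer(v,v);A.append(Q);b.append(Q@o);print(n,cam,P[cam][i][0]['conf'],atz(c,px,z).round(4))
    print(np.linalg.lstsq(np.vstack(A),np.hstack(b),rcond=None)[0].round(4))
c=eyes.calibration('top')
for d in eyes.regions_of('plate_mid','top')[:1]: print(axis(d['mask'],c,.06))
print(env.get_state()['grip_width'])
plan([.609,-.042,.15],np.radians(3))
```

```text
plate_mid top 0.97 [ 0.6132 -0.03    0.06  ]
[ 0.6003 -0.0336  0.1224]
foot_grip top 0.4 [0.5884 0.1523 0.072 ]
foot_grip scene 0.41 [0.5948 0.1569 0.072 ]
[0.5918 0.1547 0.0711]
(array([ 0.6087, -0.041 ,  0.0924,  0.2291]), np.float32(93.9))
0.027219532800399814
shift [0.0007 0.1623 0.1132] turn/pi 0.0105 yaw deg 4.9 ee [0.4376 0.057  0.1511] j6 1.615
```

Request:
jog_arm:
  series: [0, 0.161, 0.113, 0.002, 1, 0, 0.161, 0.113, 0.002, 1, 0, 0.161, 0.113, 0.002, 1, 0, 0.161, 0.113, 0.002, 1, 0, 0.161, 0.113, 0.002, 1, 0, 0.161, 0.113, 0.002, 1, 0, 0.161, 0.113, 0.002, 1, 0.04, 0.161, 0.113, 0.002, 1]

```text
time: 4.63
ee_pos: [0.6124, -0.0421, 0.1185]
tcp_rot: [0.482, 0.516, -0.477, 0.522]
wrist_force: [1.9, -0.1, -2.8]
grip_width: 0.0275
```

Run:
```python
from h import *
c=eyes.calibration('wrist');im=eyes.capture('wrist');save(im,'w3')
for n,z in(('plate_mid',.06),('foot_grip',.08)):
    for d in eyes.regions_of(n,'wrist')[:2]:
        print(n,d['conf'],np.round(d['centre']),d['mask'].sum(),axis(d['mask'],c,z))
    for d in eyes.pinpoint(n,'wrist')[:2]:
        print(n,d['conf'],np.round(d['centre']),atz(c,d['centre'],z))
plan([.608,-.042,.097],np.radians(4.5))
```

```text
plate_mid 0.74 [268. 142.] 17045 (array([ 0.6067, -0.0378,  0.0901,  0.2187]), np.float64(88.0))
shift [0.0163 0.0001 0.0008] turn/pi 0.0004 yaw deg 4.6 ee [ 0.6078 -0.0413  0.1133] j6 1.423
```

View pics/w3.png

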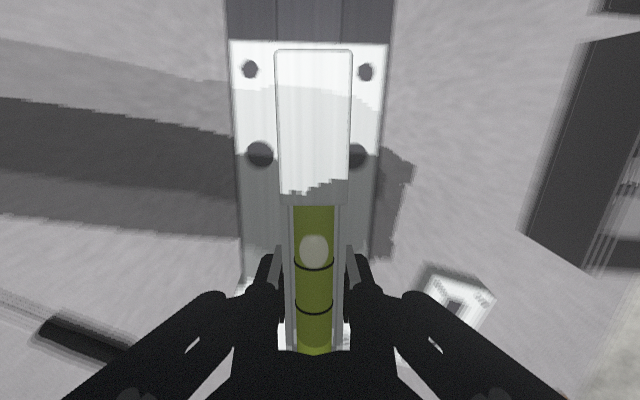

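Level is aligned over the plate, with the bar's centre at column 313 and the plate's at about 310. I'm lowering and releasing it.

Request:
jog_arm:
  series: [0.014, 0, 0.001, 0, 1, 0.016, 0, 0.001, 0, 1, 0.018, 0, 0.001, 0, 1, 0.018, 0, 0.001, 0, 1, 0.018, 0, 0.001, 0, 1, 0.018, 0, 0.001, 0, 1, 0.018, 0, 0.001, 0, 0.2, 0.018, 0, 0.001, 0, -0.2]

```text
time: 5.55
ee_pos: [0.6091, -0.0428, 0.0952]
tcp_rot: [0.48, 0.519, -0.479, 0.52]
wrist_force: [0.8, -0.0, 0.3]
grip_width: 0.045
```

Request:
jog_arm:
  series: [0, 0, 0, 0, -0.3, 0, 0, 0, 0, -0.3, 0, 0, 0, 0, -0.3, -0.03, 0, 0, 0, -0.3, -0.07, 0, 0, 0, -0.3, -0.11, 0, 0, 0, -0.3, -0.14, 0, 0, 0, -0.3, -0.14, 0, 0, 0, -0.3]

```text
time: 6.22
ee_pos: [0.6108, -0.043, 0.242]
tcp_rot: [0.482, 0.516, -0.477, 0.522]
wrist_force: [0.5, -1.0, 0.0]
grip_width: 0.0557
```

Run:
```python
from h import *
c=eyes.calibration('wrist');im=eyes.capture('wrist');save(im,'w4')
print(env.get_state()['wrist_force'])
for n,z in(('level',.105),('foot_grip',.086)):
    for d in eyes.regions_of(n,'wrist')[:2]:
        print(n,d['conf'],np.round(d['centre']),d['mask'].sum(),axis(d['mask'],c,z))
    for d in eyes.pinpoint(n,'wrist')[:2]:
        print(n,d['conf'],np.round(d['centre']),atz(c,d['centre'],z))
plan([.592,.1,.25],np.radians(4.5))
```

```text
[1.0482706 0.0546414 0.2007304]
level 0.96 [311. 177.] 6318 (array([ 0.6084, -0.044 ,  0.029 ,  0.2009]), np.float32(94.3))
level 0.62 [ 25. 347.] 3185 (array([ 0.2974, -0.2398,  0.0727,  0.0941]), np.float32(95.0))
level 0.85 [ 10. 312.] [ 0.29723798 -0.19953823  0.105     ]
level 0.74 [311. 181.] [ 0.60848288 -0.0305795   0.105     ]
shift [-0.0171 -0.0047 -0.1436] turn/pi 0.0002 yaw deg 4.5 ee [ 0.6079 -0.0427  0.2328] j6 1.422
```

View pics/w4.png

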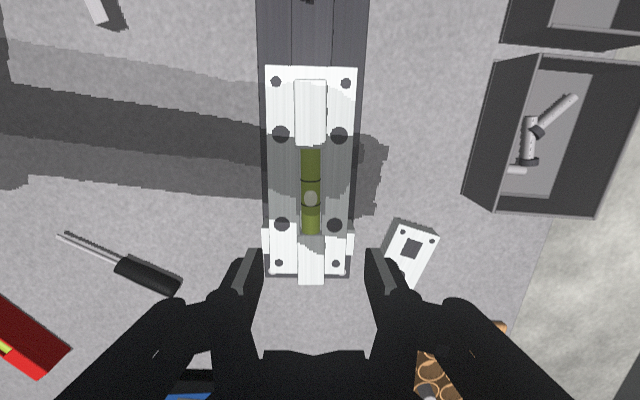

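Level lies well on the plate, with its lines at rows 180 and 206 and the bubble at about row 198, slightly away from the foot. Next I go above the foot.

Request:
jog_arm:
  series: [0, 0, 0, 0, -0.3, 0, 0, 0, 0, -0.3, 0, 0, 0, 0, -0.3, 0, 0, 0, 0, -0.3, 0, 0, 0, 0, -0.3, 0, 0, 0, 0, -0.3, 0, 0, 0, 0, -0.3, 0, 0, 0, 0, -0.3]

```text
time: 7.13
ee_pos: [0.6086, -0.0428, 0.2344]
tcp_rot: [0.48, 0.519, -0.48, 0.519]
wrist_force: [-0.4, 0.1, 0.6]
grip_width: 0.0554
```

```bash
cat >> h.py <<'E'
def prof(c,im,ctr,ang,z,w=.004):
    """mean colour along level axis, s from -45..45 mm in world"""
    f=200/np.tan(np.radians(c['vertical_fov'])/2); A=att(c); out=[]
    u=np.array([np.cos(ang),np.sin(ang)]); n=np.array([-u[1],u[0]])
    S=np.arange(-.045,.0451,.001)
    W=np.array([[[*(np.array(ctr)+s*u+k*n),z] for k in np.linspace(-w,w,7)] for s in S])
    q=(W-c['origin'])@A; x=(c['cx']+f*q[...,0]/-q[...,2]).astype(np.float32); y=(c['cy']-f*q[...,1]/-q[...,2]).astype(np.float32)
    return S,cv2.remap(im.astype(np.float32),x,y,cv2.INTER_LINEAR).mean(1)
E
python3 - <<'E'
from h import *
c=eyes.calibration('wrist');im=eyes.capture('wrist')
S,p=prof(c,im,[.6084,-.044],np.radians(94.4),.104)
for s,v in zip(S[::1],p[::1]): print(round(s*1000),v.astype(int),end=' ')
plan([.594,.12,.25],np.radians(4.5))
E
```

```text
-45 [147 149 149] -44 [146 149 148] -43 [139 142 143] -42 [119 122 115] -41 [114 122  83] -40 [117 128  70] -39 [116 128  67] -38 [116 128  67] -37 [116 128  67] -36 [115 128  67] -35 [116 128  67] -34 [116 128  67] -33 [117 128  68] -32 [116 127  67] -31 [116 127  67] -30 [116 127  66] -29 [116 127  66] -28 [116 127  66] -27 [116 128  67] -26 [116 128  67] -25 [117 129  67] -24 [116 127  66] -23 [101 111  60] -22 [ 92 101  56] -21 [ 93 101  58] -20 [90 98 55] -19 [89 97 54] -18 [90 98 55] -17 [90 99 55] -16 [88 97 54] -15 [89 98 55] -14 [89 98 54] -13 [ 93 101  60] -12 [96 99 78] -11 [115 116 106] -10 [128 129 118] -9 [130 131 119] -8 [130 131 119] -7 [129 130 119] -6 [131 132 120] -5 [131 132 121] -4 [130 131 120] -3 [132 133 122] -2 [133 134 122] -1 [134 135 123] 0 [134 135 124] 1 [134 135 124] 2 [131 133 120] 3 [118 121 100] 4 [ 96 103  66] 5 [88 97 51] 6 [89 98 53] 7 [88 97 52] 8 [89 97 52] 9 [89 98 52] 10 [89 97 52] 11 [89 98 52] 12 [66 72 45] 13 [47 50 40] 14 [79 86 48] 15 [90 98 53] 16 [89 97 53] 17 [89 98 53] 18 [89 98 53] 19 [88 97 53] 20 [89 97 53] 21 [89 98 53] 22 [89 98 53] 23 [90 98 54] 24 [89 98 53] 25 [89 98 54] 26 [89 98 54] 27 [90 99 55] 28 [89 98 54] 29 [89 98 55] 30 [90 99 55] 31 [90 98 55] 32 [90 99 55] 33 [91 98 55] 34 [90 99 55] 35 [91 98 56] 36 [91 99 56] 37 [91 99 56] 38 [91 99 57] 39 [ 91 100  57] 40 [91 99 57] 41 [ 92 100  58] 42 [ 92 100  57] 43 [ 95 100  77] 44 [103 106 103] 45 [150 153 153] shift [-0.0156 -0.0017 -0.1634] turn/pi 0.0002 yaw deg 4.5 ee [ 0.6086 -0.0428  0.2344] j6 1.422
```

Request:
jog_arm:
  series: [-0.016, -0.002, -0.163, 0, -0.3, -0.016, -0.002, -0.163, 0, -0.3, -0.016, -0.002, -0.163, 0, -0.3, -0.016, -0.002, -0.163, 0, -0.3, -0.016, -0.002, -0.163, 0, -0.3, -0.016, -0.002, -0.163, 0, -0.3, -0.016, -0.002, -0.163, 0, -0.3, -0.016, -0.002, -0.163, 0, -0.3]

```text
time: 7.85
ee_pos: [0.5937, 0.1186, 0.2502]
tcp_rot: [0.48, 0.519, -0.48, 0.519]
wrist_force: [0.9, 0.4, 0.7]
grip_width: 0.055
```

Run:
```python
from h import *
c=eyes.calibration('wrist');im=eyes.capture('wrist');save(im,'w5')
for n,z in(('foot_grip',.086),):
    for d in eyes.regions_of(n,'wrist')[:2]:
        print(n,d['conf'],np.round(d['centre']),d['mask'].sum(),axis(d['mask'],c,z))
    for d in eyes.pinpoint(n,'wrist')[:2]:
        print(n,d['conf'],np.round(d['centre']),atz(c,d['centre'],.072))
g=cv2.cvtColor(im,cv2.COLOR_RGB2GRAY)
f=200/np.tan(np.radians(c['vertical_fov'])/2)
q=att(c).T@(np.array([.593,.153,.086])-c['origin']);u=int(c['cx']-f*q[0]/q[2]);v=int(c['cy']+f*q[1]/q[2]);print(u,v)
crop=im[max(v-90,0):v+90,max(u-120,0):u+120];save(cv2.resize(crop,None,fx=3,fy=3,interpolation=cv2.INTER_CUBIC),'w5c');print(max(u-120,0),max(v-90,0))
plan([.593,.153,.15],np.radians(4.5))
```

```text
foot_grip 0.61 [322. 151.] 880 (array([0.5966, 0.1539, 0.0253, 0.0444]), np.float32(73.3))
foot_grip 0.17 [314. 333.] 96 (array([ 0.6107, -0.0649,  0.013 ,  0.0137]), np.float32(85.9))
foot_grip 0.86 [318. 154.] [0.59537134 0.14995594 0.072     ]
316 152
196 62
shift [ 0.1002  0.0019 -0.0347] turn/pi -0.0005 yaw deg 4.4 ee [0.5938 0.1182 0.2502] j6 1.69
```

View pics/w5c.png

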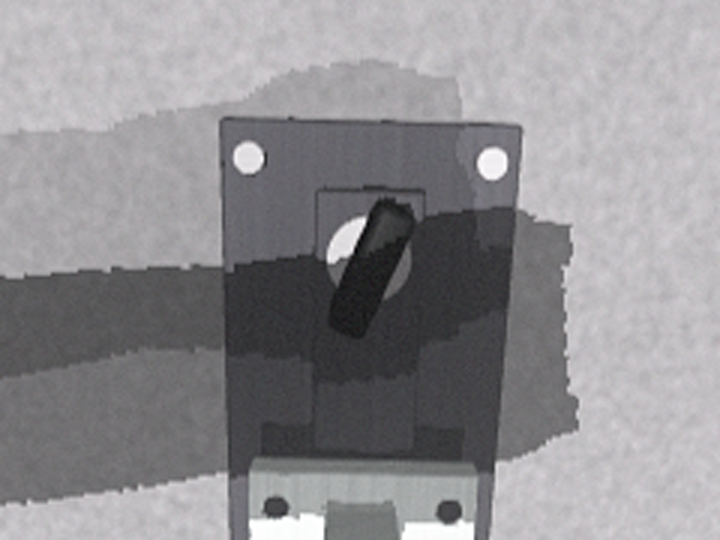

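The wing's ends are at about (327,131) and (313,172) in the picture, so its long axis points at about 75° in the world. I'm turning the jaws to a yaw of 165° (joint 6 near -1.1), which leaves room for the whole clockwise turn.

Request:
jog_arm:
  series: [0.08, 0.004, -0.034, -0.892, -0.3, 0.08, 0.004, -0.034, -0.892, -0.3, 0.08, 0.004, -0.034, -0.892, -0.3, 0.08, 0.004, -0.034, -0.892, -0.3, 0.08, 0.004, -0.034, -0.892, -0.3, 0.08, 0.004, -0.034, -0.892, -0.3, 0.08, 0.004, -0.034, -0.892, -0.3, 0.08, 0.004, -0.034, -0.892, -0.3]

```text
time: 8.67
ee_pos: [0.5952, 0.1527, 0.1702]
tcp_rot: [0.17, 0.686, -0.171, 0.686]
wrist_force: [-0.9, 0.7, -0.4]
grip_width: 0.0553
```

Request:
jog_arm:
  series: [0, 0, 0, -0.574, -0.3, 0, 0, 0, -0.574, -0.3, 0, 0, 0, -0.574, -0.3, 0, 0, 0, -0.574, -0.3, 0, 0, 0, -0.574, -0.3, 0, 0, 0, -0.574, -0.3, 0, 0, 0, -0.574, -0.3, 0, 0, 0, -0.574, -0.3]

```text
time: 9.33
ee_pos: [0.5952, 0.1527, 0.1703]
tcp_rot: [-0.179, 0.684, 0.179, 0.684]
wrist_force: [0.4, 0.1, 0.2]
grip_width: 0.0556
```

Request:
jog_arm:
  series: [0, 0, 0, -0.256, -0.3, 0, 0, 0, -0.256, -0.3, 0, 0, 0, -0.256, -0.3, 0, 0, 0, -0.256, -0.3, 0, 0, 0, -0.256, -0.3, 0, 0, 0, -0.256, -0.3, 0, 0, 0, -0.256, -0.3, 0, 0, 0, -0.256, -0.3]

```text
time: 10.0
ee_pos: [0.5951, 0.1528, 0.1703]
tcp_rot: [-0.431, 0.56, 0.431, 0.56]
wrist_force: [0.1, -0.7, -0.3]
grip_width: 0.0556
```

Run:
```python
from h import *
c=eyes.calibration('wrist');im=eyes.capture('wrist');save(im,'w6')
for n,z in(('foot_grip',.086),):
    for d in eyes.regions_of(n,'wrist')[:2]:
        print(n,d['conf'],np.round(d['centre']),d['mask'].sum(),axis(d['mask'],c,z))
    for d in eyes.pinpoint(n,'wrist')[:2]:
        print(n,d['conf'],np.round(d['centre']),atz(c,d['centre'],.072))
plan([.595,.152,.073],np.radians(165))
```

```text
foot_grip 0.88 [315. 202.] 1570 (array([0.5941, 0.1449, 0.0525, 0.0256]), np.float32(71.1))
foot_grip 0.64 [313. 210.] [0.59478231 0.15164915 0.072     ]
shift [ 0.0974 -0.0002 -0.0011] turn/pi 0.0003 yaw deg 165.0 ee [0.5951 0.1532 0.1704] j6 -1.058
```

View pics/w6.png

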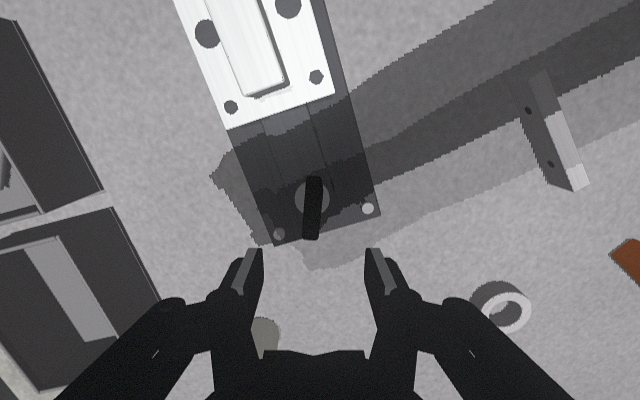

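Jaws are aligned with the wing: it shows almost upright at (313,208), leaning about 4°. Descend and grip.

Request:
jog_arm:
  series: [0.04, 0, -0.001, 0.015, -0.3, 0.075, 0, -0.001, 0.015, -0.3, 0.093, 0, -0.001, 0.015, -0.3, 0.093, 0, -0.001, 0.015, -0.3, 0.093, 0, -0.001, 0.015, -0.3, 0.093, 0, -0.001, 0.015, 1, 0.093, 0, -0.001, 0.015, 1, 0.093, 0, -0.001, 0.015, 1]

```text
time: 10.82
ee_pos: [0.5959, 0.1531, 0.0794]
tcp_rot: [-0.419, 0.569, 0.418, 0.571]
wrist_force: [0.1, -0.4, 0.4]
grip_width: 0.0198
```

Request:
jog_arm:
  series: [0, 0, 0, 0, 1, 0, 0, 0, 0, 1, 0, 0, 0, 0, 1, 0, 0, 0, 0, 1, 0, 0, 0, 0, 1, 0, 0, 0, 0, 1, 0, 0, 0, 0, 1, 0, 0, 0, 0, 1]

```text
time: 11.48
ee_pos: [0.596, 0.153, 0.0793]
tcp_rot: [-0.419, 0.569, 0.417, 0.571]
wrist_force: [0.2, 0.0, 5.6]
grip_width: 0.0128
```

Request:
jog_arm:
  series: [0, 0, 0, 0.035, 1, -0.001, 0, 0, 0.07, 1, -0.001, 0, 0, 0.105, 1, -0.001, 0, 0, 0.14, 1, -0.001, 0, 0, 0.175, 1, -0.002, 0, 0, 0.21, 1, -0.002, 0, 0, 0.245, 1, -0.002, 0, 0, 0.28, 1]

```text
time: 12.15
ee_pos: [0.5964, 0.1528, 0.0815]
tcp_rot: [-0.134, 0.693, 0.133, 0.696]
wrist_force: [1.2, -1.1, 8.0]
grip_width: 0.013
```

Request:
jog_arm:
  series: [0, 0, 0, 0.035, 1, -0.001, 0, 0, 0.07, 1, -0.001, 0, 0, 0.105, 1, -0.001, 0, 0, 0.14, 1, -0.001, 0, 0, 0.175, 1, -0.002, 0, 0, 0.21, 1, -0.002, 0, 0, 0.245, 1, -0.002, 0, 0, 0.28, 1]

```text
time: 12.82
ee_pos: [0.5965, 0.1525, 0.0837]
tcp_rot: [0.175, 0.683, -0.175, 0.687]
wrist_force: [0.8, -1.3, 8.6]
grip_width: 0.013
```

Request:
jog_arm:
  series: [0, 0, 0, 0.035, 1, -0.001, 0, 0, 0.067, 1, -0.001, 0, 0, 0.067, 1, -0.001, 0, 0, 0.067, 1, -0.001, 0, 0, 0.067, 1, -0.001, 0, 0, 0.067, 1, -0.001, 0, 0, 0.067, 1, -0.001, 0, 0, 0.067, 1]

```text
time: 13.48
ee_pos: [0.5961, 0.1524, 0.0843]
tcp_rot: [0.244, 0.662, -0.243, 0.665]
wrist_force: [0.1, -2.0, 8.1]
grip_width: 0.0125
```

```bash
python3 -c "
from h import *
plan([.595,.1,.15]);print(env.get_state()['wrist_force'])"
```

```text
shift [-0.0657 -0.0406  0.0333] turn/pi 0.0 yaw deg 49.7 ee [0.5961 0.1524 0.0843] j6 0.954
[ 0.13884544 -2.0445882   8.09022305]
```

Request:
jog_arm:
  series: [0, 0, 0, 0, -0.3, 0, 0, 0, 0, -0.3, 0, 0, 0, 0, -0.3, 0, 0, 0, 0, -0.3, -0.03, 0, 0, 0, -0.3, -0.07, 0, 0, 0, -0.3, -0.09, 0, 0, 0, -0.3, -0.09, 0, 0, 0, 0]

```text
time: 14.15
ee_pos: [0.5968, 0.1535, 0.1778]
tcp_rot: [0.245, 0.662, -0.242, 0.666]
wrist_force: [1.5, 0.2, 0.6]
grip_width: 0.0446
```

```bash
python3 -c "
from h import *
plan([.603,.021,.17],np.radians(4.5))"
```

```text
shift [ 0.0076 -0.0971  0.0904] turn/pi 0.251 yaw deg 49.7 ee [0.5968 0.1535 0.1778] j6 0.955
```

Request:
jog_arm:
  series: [0.005, -0.097, 0.09, -0.749, 1, 0.005, -0.097, 0.09, -0.749, 1, 0.005, -0.097, 0.09, -0.749, 1, 0.005, -0.097, 0.09, -0.749, 1, 0.005, -0.097, 0.09, -0.749, 1, 0.005, -0.097, 0.09, -0.749, 1, 0.005, -0.097, 0.09, -0.749, 1, 0.005, -0.097, 0.09, -0.749, 1]

```text
time: 14.82
ee_pos: [0.6001, 0.0203, 0.1663]
tcp_rot: [-0.099, 0.701, 0.1, 0.7]
wrist_force: [-0.5, 1.5, -0.8]
grip_width: 0.0001
```

Request:
jog_arm:
  series: [0, 0, 0, -0.431, 1, 0, 0, 0, -0.431, 1, 0, 0, 0, -0.431, 1, 0, 0, 0, -0.431, 1, 0, 0, 0, -0.431, 1, 0, 0, 0, -0.431, 1, 0, 0, 0, -0.431, 1, 0, 0, 0, -0.431, 1]

```text
time: 15.48
ee_pos: [0.6001, 0.0207, 0.1663]
tcp_rot: [-0.423, 0.567, 0.423, 0.566]
wrist_force: [1.1, -0.0, -0.0]
grip_width: 0.0
```

Request:
jog_arm:
  series: [0, 0, 0, -0.113, 1, 0, 0, 0, -0.113, 1, 0, 0, 0, -0.113, 1, 0, 0, 0, -0.113, 1, 0, 0, 0, -0.113, 1, 0, 0, 0, -0.113, 1, 0, 0, 0, -0.113, 1, 0, 0, 0, -0.113, 1]

```text
time: 16.15
ee_pos: [0.6004, 0.0206, 0.1672]
tcp_rot: [-0.515, 0.485, 0.515, 0.485]
wrist_force: [-0.3, -0.3, 0.6]
grip_width: -0.0004
```

```bash
cat >> h.py <<'E'
def look(name,z=.106):
    c=eyes.calibration('wrist');im=eyes.capture('wrist');save(im,name)
    d=[d for d in eyes.regions_of('level','wrist') if d['conf']>.3]
    for e in d[:2]: print('level',e['conf'],np.round(e['centre']),axis(e['mask'],c,z))
    S,p=prof(c,im,[.608,-.044],np.radians(94.4),z)
    print(' '.join(f'{round(s*1000)}:{int(v[1])}/{int(v[2])}' for s,v in zip(S,p)))
    print(env.get_state()['time'],env.get_state()['wrist_force'].round(2))
E
python3 - <<'E'
from h import *
look('w7'); plan([.603,.021,.13],np.radians(4.5))
E
```

```text
level 0.78 [304. 115.] (array([ 0.608 , -0.0387,  0.0286,  0.1536]), np.float64(94.4))
-45:246/246 -44:236/236 -43:184/181 -42:186/103 -41:214/112 -40:213/112 -39:213/111 -38:213/112 -37:212/111 -36:213/111 -35:213/110 -34:213/110 -33:212/109 -32:212/110 -31:213/110 -30:213/110 -29:213/110 -28:213/110 -27:213/109 -26:213/109 -25:213/110 -24:213/110 -23:214/109 -22:214/110 -21:214/109 -20:215/110 -19:214/109 -18:214/109 -17:213/108 -16:213/108 -15:213/108 -14:213/107 -13:149/83 -12:104/70 -11:207/105 -10:212/106 -9:212/106 -8:212/106 -7:211/106 -6:212/106 -5:212/105 -4:212/105 -3:212/105 -2:211/104 -1:211/104 0:211/103 1:209/149 2:221/200 3:204/191 4:205/193 5:196/182 6:173/157 7:173/158 8:170/155 9:169/154 10:167/152 11:165/150 12:164/149 13:162/147 14:159/145 15:155/138 16:145/122 17:129/83 18:120/60 19:121/62 20:121/61 21:121/60 22:120/60 23:119/59 24:121/60 25:119/59 26:119/59 27:119/59 28:118/58 29:119/58 30:118/58 31:119/58 32:118/57 33:119/58 34:118/57 35:119/58 36:118/58 37:115/55 38:93/46 39:90/46 40:90/46 41:90/46 42:98/87 43:103/103 44:103/102 45:104/103
16.25 [ 0.13 -0.06 -0.31]
shift [ 0.0373 -0.0025  0.0002] turn/pi -0.006 yaw deg -176.6 ee [0.6005 0.0206 0.1673] j6 -1.596
```

View pics/w7.png

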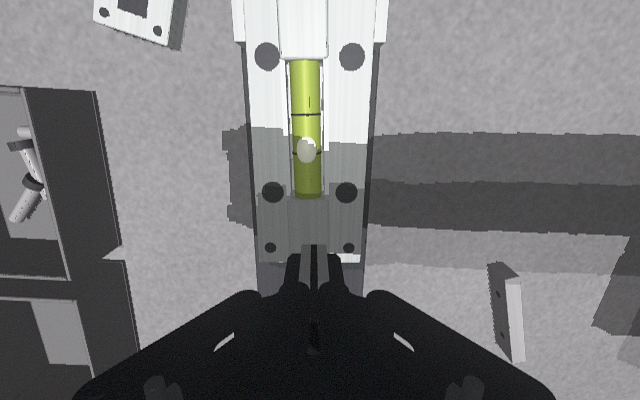

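The bubble stands at about +9 mm, centred at (307,150) over the lower (foot-side) line. That is what should centre it once pressed, since the press moves it 9.6 mm. Now I press.

Request:
jog_arm:
  series: [0.015, -0.003, 0, -0.006, 1, 0.03, -0.003, 0, -0.006, 1, 0.033, -0.003, 0, -0.006, 1, 0.034, -0.003, 0, -0.006, 1, 0.035, -0.003, 0, -0.006, 1, 0.036, -0.003, 0, -0.006, 1, 0.037, -0.003, 0, -0.006, 1, 0.037, -0.003, 0, -0.006, 1]

```text
time: 16.92
ee_pos: [0.6037, 0.0208, 0.1309]
tcp_rot: [0.52, -0.48, -0.519, -0.48]
wrist_force: [0.3, 0.8, -0.3]
grip_width: -0.0
```

Request:
jog_arm:
  series: [0.0005, 0, 0, 0, 1, 0.001, 0, 0, 0, 1, 0.0015, 0, 0, 0, 1, 0.002, 0, 0, 0, 1, 0.0025, 0, 0, 0, 1, 0.003, 0, 0, 0, 1, 0.003, 0, 0, 0, 1, 0.003, 0, 0, 0, 1]

```text
time: 17.58
ee_pos: [0.6041, 0.0216, 0.1288]
tcp_rot: [0.52, -0.479, -0.519, -0.481]
wrist_force: [-0.3, 3.5, 7.1]
grip_width: 0.0
```

Request:
jog_arm:
  series: [0.0005, 0, 0, 0, 1, 0.001, 0, 0, 0, 1, 0.0015, 0, 0, 0, 1, 0.002, 0, 0, 0, 1, 0.002, 0, 0, 0, 1, 0.002, 0, 0, 0, 1, 0.002, 0, 0, 0, 1, 0.002, 0, 0, 0, 1]

```text
time: 18.25
ee_pos: [0.6049, 0.0217, 0.1284]
tcp_rot: [0.52, -0.478, -0.519, -0.481]
wrist_force: [-1.4, 4.1, 15.4]
grip_width: 0.0001
```

Request:
jog_arm:
  series: [0.0005, 0, 0, 0, 1, 0.0005, 0, 0, 0, 1, 0.0005, 0, 0, 0, 1, 0.0005, 0, 0, 0, 1, 0.0005, 0, 0, 0, 1, 0.0005, 0, 0, 0, 1, 0.0005, 0, 0, 0, 1, 0.0005, 0, 0, 0, 1]

```text
time: 18.92
ee_pos: [0.6051, 0.0217, 0.1284]
tcp_rot: [0.521, -0.478, -0.519, -0.482]
wrist_force: [-1.5, 3.6, 16.4]
grip_width: 0.0
```

Request:
jog_arm:
  series: [0, 0, 0, 0, 1, 0, 0, 0, 0, 1, 0, 0, 0, 0, 1, 0, 0, 0, 0, 1, 0, 0, 0, 0, 1, 0, 0, 0, 0, 1, 0, 0, 0, 0, 1, 0, 0, 0, 0, 1]

```text
time: 19.58
ee_pos: [0.6051, 0.0217, 0.1284]
tcp_rot: [0.521, -0.478, -0.519, -0.482]
wrist_force: [-3.4, 3.3, 17.9]
grip_width: -0.0002
```

Request:
jog_arm:
  series: [0, 0, 0, 0, 1, 0, 0, 0, 0, 1, 0, 0, 0, 0, 1, 0, 0, 0, 0, 1, 0, 0, 0, 0, 1, 0, 0, 0, 0, 1, 0, 0, 0, 0, 1, 0, 0, 0, 0, 1]

```text
time: 20.25
ee_pos: [0.6051, 0.0217, 0.1284]
tcp_rot: [0.521, -0.478, -0.519, -0.482]
wrist_force: [-2.4, 3.3, 16.8]
grip_width: -0.0002
```

Run:
```python
from h import *
look('w8',.105); plan([.603,.021,.13],np.radians(4.5))
```

```text
level 0.72 [313. 118.] (array([ 0.6092, -0.0424,  0.0284,  0.1222]), np.float64(94.2))
-45:246/246 -44:246/246 -43:224/223 -42:168/165 -41:211/112 -40:201/108 -39:201/108 -38:201/108 -37:203/108 -36:210/111 -35:209/110 -34:209/109 -33:208/109 -32:210/110 -31:214/111 -30:214/111 -29:214/110 -28:214/111 -27:214/111 -26:214/111 -25:214/111 -24:214/110 -23:214/110 -22:214/111 -21:214/110 -20:214/110 -19:213/109 -18:214/110 -17:214/110 -16:214/109 -15:214/110 -14:213/108 -13:203/103 -12:113/75 -11:135/83 -10:200/103 -9:216/130 -8:229/197 -7:237/217 -6:239/225 -5:243/235 -4:247/243 -3:248/244 -2:249/244 -1:249/245 0:248/244 1:248/243 2:248/242 3:200/185 4:191/169 5:157/134 6:159/127 7:135/98 8:123/65 9:123/64 10:123/65 11:123/64 12:60/47 13:82/51 14:121/63 15:122/62 16:121/62 17:121/61 18:119/61 19:121/61 20:120/61 21:119/59 22:119/59 23:120/59 24:118/58 25:120/59 26:118/58 27:117/57 28:119/58 29:118/58 30:119/57 31:118/57 32:117/57 33:118/57 34:117/55 35:112/52 36:89/45 37:90/46 38:90/45 39:89/44 40:89/44 41:91/45 42:92/64 43:100/101 44:104/103 45:103/103
20.35 [-2.23  3.97 16.65]
shift [-0.0016  0.0021 -0.0006] turn/pi 0.0004 yaw deg -175.4 ee [0.6051 0.0217 0.1284] j6 -1.616
```

View pics/w8.png

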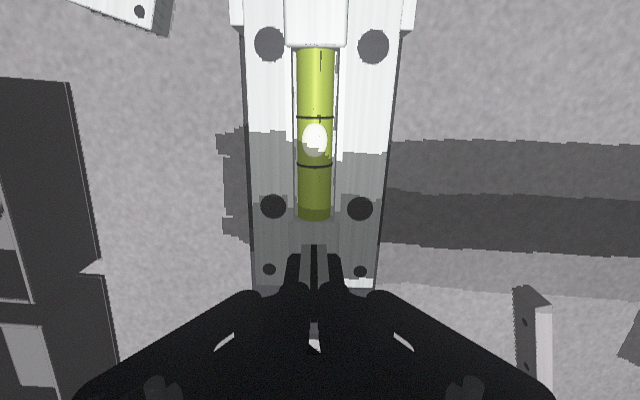

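Pressed with 16–17 N, the bubble lies between the lines (rows 117 and 165, bubble centred near row 140). It moved about 10 mm on pressing, so the plate is fully down.

```bash
python3 -c "
from h import *
look('w9',.105);workorder.sign_off();print(env.get_state()['wrist_force'])" | tail -3
```

```text
20.45 [-2.4   3.57 16.9 ]
the job is handed in; nothing more can be done
the job is handed in; nothing more can be done
```

I laid the spirit level along the middle of the plate and turned the levelling foot about 1.97 rad clockwise. I then pressed the level down near its foot end and handed the job in at 20.5 s, still pressing with about 17 N.

**Bubble:** the last reading I worked out put it about 1 mm from the middle, on the side away from the foot. That is inside the 3 mm allowed.

**Plate:** the bubble moved about 10 mm when pressed, against the 9.6 mm expected for a full press. With 17 N against the 7 N needed, I take the plate to be fully down, though I had no direct reading of it.

**Level position:** the network's outline of the level, after I let go of it, put its centre within about 2 mm of the plate's, and 94.3° against my estimate of 94.5° for the plate.

**Disagreements:** the networks' plate positions from the two fixed cameras differed by about 1 cm. I used the outline that matched the plate's known size instead. I saw no bystander disturbed in the wrist pictures, but I did not measure their positions.

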